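Load the toaster and latch its lever down

ROBOT

A 6-joint arm with a two-finger parallel gripper is mounted at the origin on the work surface. World frame = base frame: x ahead of the robot, y to its left, z up, the work surface at z = 0. Lengths are in mm, angles in degrees, forces in N, time in s.
With the tool pointing down it reaches from about 325 to 900 mm from the base axis. Payload 3.5 kg.
Tool frame: the origin (TCP) lies at the very end of the fingers, on their centre line; the grasp point (between the pads) lies 19 mm behind it; z points along the fingers, y is the line along which they close (so a half turn about z gives the same grasp; the last joint's range is limited). The gripper opens to 85 mm and grips with 20 to 120 N. Pads are 22 mm wide; open, the fingers measure 114 mm over their backs; the gripper's body (76 mm by 85 mm) begins 54 mm behind the grasp point. The pads swing forward as they close: fully open they stand 13 mm farther back than shut.
Start: joints at [-78.575, 15.837, -1.513, 72.651, 0, 84.076], TCP at [186.359, -596.567, 231.313] pointing down, gripper open.
Joint ranges: [-178.77, 178.77], [-48.84, 107.48], [-61.69, 71.31], [-111.58, 123.2], [-90, 87.43], [-180, 180]. Speed limits (degrees/s): [147.25, 147.25, 180, 180, 180, 180].

INTERFACE

Orientations are given as a 3x3 rotation matrix whose columns are the frame's x, y, z axes.
In Python, from workcell import arm gives the robot as it stands. The module is installed in compiled form; this text tells all that it offers.
- The arm moves only by the tool play_rows, never from a script. Its argument "plan" is text: rows parted by semicolons, each of 5 numbers parted by spaces: the opening, from 0 (shut) to 1 (fully open), then the shift along the tool's x, y, z in m, then the turn about the tool's z in degrees. A call has exactly 5 rows; each row is the pose to reach, as a shift and turn from the pose commanded when the call began, along the tool's axes at that moment; what a row does not reach only later rows make up. A row lasts 1/12 s, in which the tool goes at most 41.7 mm and 7.16 degrees, less where a joint would pass 70% of its speed; a pose out of reach is approached as far as the arm can. A call with a gripper value outside its range is refused whole. The fingers move at their own pace and stop on an object; "force" is the grip in N (left out, the last holds). Time passes only in rows, so rows that repeat a pose let the fingers close, or fill a call up. It gives the time, the measured TCP pose, the force, the opening and the grip force at its end, in the units of the state.
- arm.sense(): the state, without advancing time (a new reading comes with each control period).
- arm.capture(name): name is "scene" or "top"; returns a dict with "image" (420x560x3 uint8, red, green, blue), "vfov" (degrees; the focal length in pixels is half the picture's height over the tangent of half this angle, whatever the lens; pixels are square), "cx", "cy" (the principal point, pixels), "T" (4x4, takes a point from camera to world coordinates). Camera axes: x right, y down, z forward; pixel columns grow to the right and rows downward; lengths in mm; the calibration is good to about 2 mm. A picture is of the moment at which its call begins. There is no depth.
- arm.close_job(): hands the job in; it is judged then, once.
Trained networks look in the newest picture that a camera, given by its name, has taken for a name from the list of things; names that differ only in an ending like _2 or _b are one class to them, and where a whole thing is asked for, a point or a joint stands for the part that bears it (a point fixed in the world has none). Each returns a list of dicts, best first, with "confidence" (0 to 1); they miss things now and then, are a little off and sometimes report something else, mostly with a low value. They report only what shows in the picture. A call takes as long as a camera call. They do not tell look-alikes from the thing itself.
- arm.regions_of(camera, label): "region" (420x560 bool, what is visible of it) and "xy" ([column, row] in pixels, amid what is visible of it).
- arm.landmark_of(camera, label): "xy" ([column, row] in pixels: a listed point, or the origin of a listed thing).
The state is a dict: "t": time; "joint_pos": joint angles; "joint_velocities": joint speeds; "tau": joint torques, N m; "tcp_pos": TCP position; "tool_rot": TCP orientation; "contact_force": force on the tool from outside, world axes, zero at the start; "moment": the same for the moment, N m; "width": finger opening in mm; "finger_force": force on a finger pad.
Only numpy, scipy, OpenCV 4.12 (cv2) and the standard library are available. Lean on these libraries where they do the work, as an engineer would, in place of code of your own. Each camera call takes 0.05 s, during which the arm holds its last target. There are 200 camera calls.

TASK

Make toast: take from the wooden rack the one slice of bread that is short enough for the toaster's slot, stand it in the slot and let go of it. Then press the toaster's sprung lever fully down until its catch holds it there, and let go. Leave the other two slices, the jam jar, the mug and the butter dish where they are.

Things in the scene. Friction and masses are not known exactly. Their poses are not given: they have to be found in the camera images.
- toaster: Fixed steel toaster with black ends, 260 long (its x) x 130 wide (its y) x 175 mm high; origin under its centre on the worktop, z up. One slot in the top, centred, 128 mm long (along x) and 30 mm wide (along y). The lever sticks out of its -x end.
- slot (a point): Centre of the slot's mouth, at the toaster's top, 175 mm above the worktop; axes as the toaster's. With the lever up, a slice stands on the carriage 50 mm below the mouth; with the lever latched, about 88 mm below.
- lever_top (a point): Centre of the upper face of the lever's black tab. The tab is 42 mm long outwards from the toaster's end (its x), 50 mm wide (y), 16 mm thick; the point lies 153 mm from the toaster's centre, 23 mm out from its end face, and 165 mm above the worktop when up (10 mm below the toaster's top). It moves straight down with the carriage. Axes as the toaster's.
- carriage (a joint): Travel of lever and carriage in m, 0 = up (start), grows downward, hard stop at 0.046. A spring pushes it up with about 4 N at the top, 9 N at the bottom; a sprung catch adds 1 to 3 N from about 0.028 on. The catch snaps over at about 0.040 (press to about 0.043); let go, the lever then stays at about 0.038. Let go earlier, it springs back up.
- rack: Fixed pale wooden toast rack, 150 (its x) x 230 (its y) mm, board 14 mm thick with three grooves along x, at y = -66, 0 and +66 mm, each between two ribs 25 mm apart inside and rising to 38 mm above the worktop. A slice stands in each groove, in any order. Origin under its centre.
- slice_short: The slice that fits: 105 long (its x) x 20 thick (its y) x 100 mm high (z), 50 g. Bread with brown crust, rigid. Origin: centre of its underside. It stands in the rack, underside 14 mm above the worktop.
- slice_short_mid (a point): Centre of the short slice; axes as the slice's.
- slice_long: Look-alike slice, 140 x 20 x 100 mm, too long for the slot; origin at the centre of its underside. Stays in the rack.
- slice_longest: Look-alike slice, 165 x 20 x 100 mm, too long for the slot; origin at the centre of its underside. Stays in the rack.
- jam_jar: Jam jar, 66 mm across, 95 mm high, between toaster and rack; origin under its centre. Leave alone.
- mug: White mug, 82 mm across, 95 mm high; origin under its centre. Leave alone.
- butter_dish: White butter dish, 150 x 75 x 58 mm, nearest the robot; origin under its centre. Leave alone.
There are look-alikes about, which are no part of the job. What is shaped like the slice_short but red or yellow is not meant.

How it is judged (in metres and radians):
On the way, in this order (a step that is already met when the one before it is completed fails the run):
1. the short slice stands in the slot on the raised carriage, let go (x of slice_short_mid in the frame of toaster between -0.02 and 0.02 m and y of slice_short_mid in the frame of toaster between -0.012 and 0.012 m and z of slice_short_mid in the frame of toaster between 0.16 and 0.19 m and contact force between the fingers and slice_short below 0.3 N and value of joint carriage below 0.008 m), for 0.2 s.
2. the lever is held down by the catch, with the slice lowered (x of slice_short_mid in the frame of toaster between -0.02 and 0.02 m and y of slice_short_mid in the frame of toaster between -0.012 and 0.012 m and z of slice_short_mid in the frame of toaster between 0.11 and 0.15 m and value of joint carriage above 0.035 m and contact force between the fingers and toaster below 0.3 N), for 0.2 s.
At the end, for the whole second after the job is handed in: The lever stays down by itself (past 35 of its 46 mm), the short slice at rest, let go, in the slot on the lowered carriage (centre 110 to 150 mm above the worktop, within 20 mm along and 12 mm across of the slot centre); other slices, jar, mug, butter dish within 40 mm of their start (x of slice_short_mid in the frame of toaster between -0.02 and 0.02 m and y of slice_short_mid in the frame of toaster between -0.012 and 0.012 m and z of slice_short_mid in the frame of toaster between 0.11 and 0.15 m and contact force between the fingers and slice_short below 0.3 N and value of joint carriage above 0.035 m and linear speed of slice_short below 0.02 m/s); the robot touches nothing.
It fails at once if another slice, the jar, the mug or the butter dish is moved more than 40 mm (distance of any of jam_jar, mug, butter_dish, slice_long, slice_longest from where it was at the start of the episode above 0.04 m).
It also fails if it takes over 51 s, if anything falls off the work surface, if the arm or the gripper's body presses on something with over 40 N, if the wrist force passes 120 N, or if a joint passes its speed limit or range.

## Working session

There is one attempt and no reset: what is moved stays moved. The work goes in short steps, Python scripts to look and compute and a tool call to move; the robot and the scene stay as the last step left them, time stands still between calls to the robot, and variables do not carry over. Pictures are saved under pics/ and viewed, at most 13 in all, crops included, and the job is handed in when it is done.

Besides the shell and the picture viewer there is one more tool, called as name(argument=value, ...) on one line, values as JSON. play_rows: Moves the arm, as the interface text tells. Its arguments: {"type":"object","properties":{"plan":{"type":"string"},"force":{"type":"number"}},"required":["plan"]}

```bash
mkdir -p pics; cat > h.py <<'E'
import numpy as np, cv2
from workcell import arm
def cap(n):
    c=arm.capture(n); c['f']=c['image'].shape[0]/2/np.tan(np.radians(c['vfov']/2)); c['T']=np.array(c['T']); return c
def ray(c,uv):
    d=c['T'][:3,:3]@np.array([(uv[0]-c['cx'])/c['f'],(uv[1]-c['cy'])/c['f'],1]); return c['T'][:3,3],d
def atz(c,uv,z):
    o,d=ray(c,uv); return o+d*(z-o[2])/d[2]
def proj(c,p):
    q=np.linalg.inv(c['T'])@np.append(p,1); return c['f']*q[:2]/q[2]+[c['cx'],c['cy']]
def save(c,fn,crop=None,s=1):
    im=c['image'][:,:,::-1]
    if crop: im=im[crop[1]:crop[3],crop[0]:crop[2]]
    cv2.imwrite(fn,cv2.resize(im,None,fx=s,fy=s,interpolation=cv2.INTER_CUBIC))
E
python3 - <<'E'
from h import *
for n in ['scene','top']:
    c=cap(n); save(c,f'pics/{n}0.png'); print(n,c['vfov'],c['cx'],c['cy'],c['T'].round(3).tolist())
    for l in ['slot','lever_top','toaster','rack','slice_short_mid','slice_short','slice_long','slice_longest','jam_jar','mug','butter_dish']:
        for r in arm.landmark_of(n,l)[:4]: print(l,np.round(r['xy'],1),round(r['confidence'],2),atz(c,r['xy'],{'slot':175,'lever_top':165,'slice_short_mid':64}.get(l,14 if 'slice' in l else 0)).round(0))
E
```

```text
scene 52.178919246575504 278.9000252015172 208.56754891432666 [[0.134, 0.633, -0.762, 1321.976], [0.991, -0.102, 0.089, -135.249], [-0.021, -0.767, -0.641, 764.157], [0.0, 0.0, 0.0, 1.0]]
slot [380.7 185.7] 0.95 [578. 186. 175.]
lever_top [360.6 154.3] 0.66 [428. 183. 165.]
toaster [360.3 156.6] 0.74 [195. 266.   0.]
toaster [373.1 241.7] 0.72 [580. 189.   0.]
toaster [303.6 267.2] 0.35 [638.   0.   0.]
rack [224.9 258.8] 0.76 [ 582. -185.    0.]
slice_short_mid [184.3 198. ] 0.94 [ 406. -279.   64.]
slice_short_mid [192.7 237.8] 0.68 [ 563. -254.   64.]
slice_short_mid [125.3 237.3] 0.68 [ 536. -414.   64.]
slice_short_mid [102.4 301.2] 0.63 [ 724. -434.   64.]
slice_short [191.5 251.4] 0.9 [ 558. -264.   14.]
slice_short [187.2 214.1] 0.82 [ 413. -279.   14.]
slice_short [111.1 312. ] 0.79 [ 714. -432.   14.]
slice_short [129.6 248.8] 0.65 [ 525. -417.   14.]
slice_long [249.1 255.3] 0.92 [ 593. -126.   14.]
slice_longest [222.6 251.5] 0.9 [ 570. -189.   14.]
jam_jar [306.  264.3] 0.94 [630.   8.   0.]
jam_jar [225.4 258.4] 0.6 [ 581. -184.    0.]
mug [324.4 318.7] 0.97 [789.  18. 
[... 508 characters left out ...]
rack [320.3 225.3] 0.63 [ 577. -188.    0.]
slice_short_mid [361.8 294. ] 0.87 [ 398. -280.   64.]
slice_short_mid [416.  172.5] 0.75 [ 704. -433.   64.]
slice_short_mid [415.4 245.2] 0.63 [ 517. -422.   64.]
slice_short_mid [350.5 231.6] 0.57 [ 557. -257.   64.]
slice_short [355.9 294.3] 0.96 [ 392. -274.   14.]
slice_short [406.3 243.3] 0.8 [ 522. -414.   14.]
slice_short [410.5 172.5] 0.8 [ 712. -435.   14.]
slice_short [345.1 229.3] 0.72 [ 564. -252.   14.]
slice_long [295.9 220.3] 0.92 [ 592. -122.   14.]
slice_longest [323.1 223.9] 0.61 [ 580. -194.   14.]
jam_jar [252.5 206.5] 0.63 [633.  -7.   0.]
mug [239.5 147.4] 0.89 [795.  25.   0.]
butter_dish [251.3 281.7] 0.59 [432.   2.   0.]
```

View pics/top0.png

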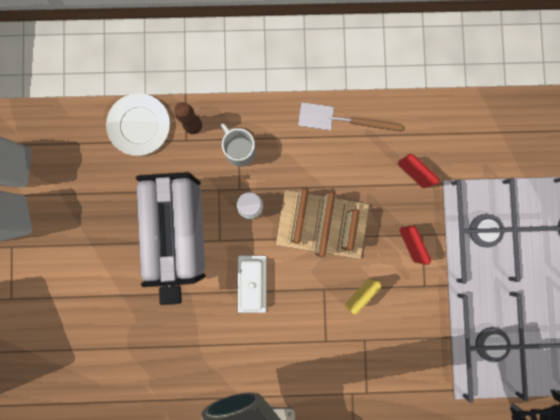

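View pics/scene0.png

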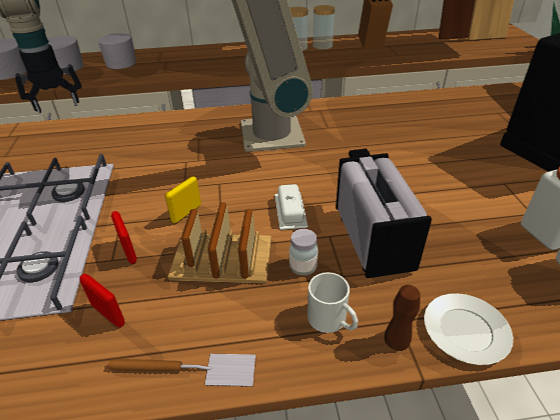

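In the top view, five things look like the short slice: two red (418,170) and (415,245), one yellow (363,296), and three brown slices in the rack at (299,217), (325,224) and (350,230). The brown one at (350,230) is clearly the shortest, so it fits the description. I'll confirm it in an enlarged crop and fit poses.

```bash
python3 - <<'E'
from h import *
c=cap('top'); save(c,'pics/crop1.png',(130,160,390,320),3)
im=c['image'].astype(int); 
hsv=cv2.cvtColor(c['image'],cv2.COLOR_RGB2HSV)
for n,b in dict(a=(290,185,312,248),b=(313,185,338,260),c=(340,200,362,255)).items():
    x0,y0,x1,y1=b; s=hsv[y0:y1,x0:x1]
    print(n,s[(y1-y0)//2,:].tolist())
for l in ['slice_short','slot','toaster','lever_top','rack','jam_jar']:
    for r in arm.regions_of('top',l)[:4]:
        m=r['region'].astype(np.uint8); p=cv2.findNonZero(m); R=cv2.minAreaRect(p); z=dict(slice_short=114,rack=14,lever_top=165,jam_jar=95).get(l,175)
        B=[atz(c,q,z)[:2].round(0).tolist() for q in cv2.boxPoints(R)]
        print(l,round(r['confidence'],2),np.round(r['xy']),R,B)
E
```

```text
a [[17, 94, 216], [17, 93, 213], [17, 95, 205], [17, 95, 199], [17, 91, 165], [18, 78, 151], [17, 80, 157], [14, 106, 147], [13, 137, 145], [13, 139, 154], [12, 135, 157], [12, 140, 142], [12, 141, 123], [12, 137, 108], [15, 106, 113], [17, 90, 141], [17, 88, 142], [17, 92, 144], [17, 94, 147], [17, 92, 147], [17, 91, 145], [17, 93, 145]]
b [[17, 95, 150], [17, 94, 149], [17, 93, 140], [17, 92, 119], [16, 93, 131], [17, 91, 135], [17, 79, 122], [18, 71, 137], [19, 71, 148], [18, 76, 155], [15, 102, 148], [13, 132, 145], [12, 141, 148], [12, 138, 153], [12, 138, 146], [12, 141, 128], [12, 140, 111], [14, 115, 111], [17, 91, 137], [17, 92, 152], [17, 93, 154], [17, 94, 155], [17, 94, 155], [17, 93, 156], [17, 93, 156]]
c [[16, 90, 125], [17, 90, 111], [17, 91, 129], [17, 89, 129], [18, 77, 116], [19, 70, 134], [19, 70, 145], [19, 71, 147], [18, 74, 149], [16, 88, 150], [13, 122, 142], [13, 141, 143], [13, 140, 151], [12, 137, 154], [12, 139, 136], [12, 142, 117], [13, 122, 111], [15, 94, 133], [16, 94, 160], [17, 94, 171], [17, 93, 173], [16, 94, 174]]
slice_short 0.97 [415. 241.] ((41
[... 879 characters left out ...]
84) [[704.0, 258.0], [709.0, 108.0], [404.0, 96.0], [401.0, 244.0]]
toaster 0.61 [168. 234.] ((170.7017059326172, 237.54721069335938), (132.7667999267578, 65.90190124511719), 87.91743469238281) [[706.0, 255.0], [708.0, 103.0], [403.0, 98.0], [403.0, 247.0]]
lever_top 0.76 [166. 287.] ((170.0, 254.0), (100.0, 24.0), 90.0) [[632.0, 206.0], [631.0, 151.0], [401.0, 154.0], [403.0, 209.0]]
rack 0.94 [314. 225.] ((322.1635437011719, 223.81959533691406), (86.4572982788086, 57.03202438354492), 9.01932144165039) [[527.0, -64.0], [677.0, -92.0], [634.0, -320.0], [485.0, -290.0]]
jam_jar 0.94 [250. 203.] ((249.5, 205.0), (26.0, 25.0), 90.0) [[663.0, 27.0], [661.0, -35.0], [597.0, -33.0], [598.0, 29.0]]
```

View pics/crop1.png

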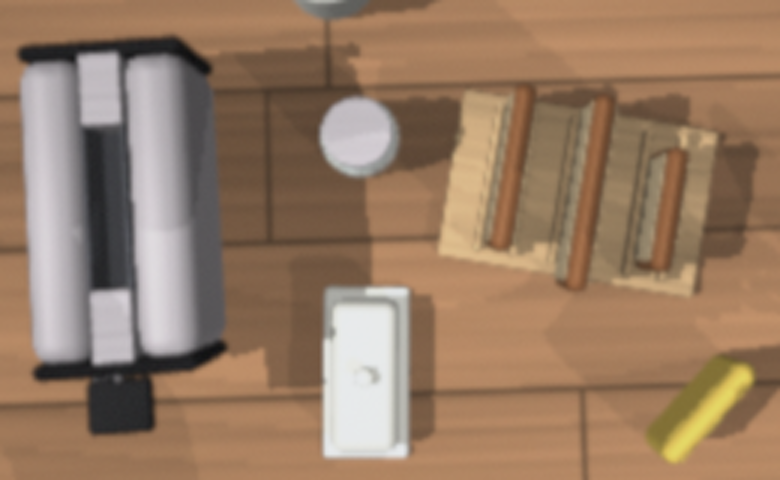

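The crop confirms it: the brown slice at top-view pixels (355,210)–(348,250) is the shortest of the three, and the red and yellow ones stand outside the rack. The slot's mouth runs from about (164,202) to (168,257), with the lever tab at (170,295). Next I'll fit the poses numerically.

```bash
python3 - <<'E'
from h import *
c=cap('top')
hsv=cv2.cvtColor(c['image'],cv2.COLOR_RGB2HSV).astype(int)
def rect(m,box,z,n):
    x0,y0,x1,y1=box; M=np.zeros(m.shape,np.uint8); M[y0:y1,x0:x1]=m[y0:y1,x0:x1]
    k,lab,st,_=cv2.connectedComponentsWithStats(M); M=(lab==1+np.argmax(st[1:,4])).astype(np.uint8)
    # to metric plane then minAreaRect
    p=np.array([atz(c,q,z)[:2] for q in cv2.findNonZero(M)[:,0]],np.float32)
    print(n,cv2.minAreaRect(p), p.mean(0), np.degrees(np.arctan2(*np.linalg.svd(p-p.mean(0),full_matrices=False)[2][0][::-1])))
cr=(hsv[...,1]>115)&(hsv[...,0]<15)
rect(cr,(340,205,362,256),114,'short'); rect(cr,(313,185,338,260),114,'mid'); rect(cr,(290,185,312,248),114,'left')
dk=hsv[...,2]<75
rect(dk,(150,203,180,256),175,'slot')
rect(dk,(155,284,185,305),165,'lever')
# toaster pale cover: bright tiles
print(hsv[230,150:210,2].tolist()); print(hsv[170:310,164,2].tolist())
# scene view
c=cap('scene'); save(c,'pics/crop2.png',(160,140,440,300),2.8)
s=arm.sense(); print(s['tcp_pos'],s['tool_rot'],s['width'])
E
```

```text
short ((560.84912109375, -253.19900512695312), (23.70791244506836, 101.57327270507812), 74.425537109375) [ 559.8725 -253.4709] 167.67825
mid ((577.2071533203125, -186.54344177246094), (24.792661666870117, 164.5538787841797), 79.07300567626953) [ 574.93823 -189.8971 ] 168.52885
left ((600.93701171875, -128.5598907470703), (16.80631446838379, 137.00631713867188), 78.35652923583984) [ 600.205   -128.32716] 168.71866
slot ((574.0814208984375, 189.69692993164062), (120.73140716552734, 26.9227294921875), 2.3731980323791504) [573.68365 189.88518] -177.69276
lever ((425.71087646484375, 187.277099609375), (57.92666244506836, 43.22646713256836), 88.25875091552734) [425.96133 182.42552] -113.372246
[184, 179, 172, 160, 149, 136, 122, 107, 92, 68, 48, 44, 46, 44, 44, 53, 63, 66, 67, 67, 70, 78, 77, 76, 122, 176, 198, 204, 210, 213, 214, 212, 206, 200, 193, 187, 182, 176, 166, 153, 141, 128, 114, 98, 88, 87, 89, 90, 90, 89, 89, 89, 93, 104, 110, 112, 111, 112, 112, 111]
[161, 161, 150, 106, 56, 36, 50, 100, 163, 187, 193, 194, 194, 192, 192, 191, 192, 192, 193, 193, 193, 190, 190, 193, 196, 195, 195, 193, 194, 195, 185, 139, 94, 72, 61, 57, 57, 56, 57, 55, 54, 53, 53, 53, 51, 50, 51, 50, 49, 49, 47, 46, 46, 47, 45, 46, 46, 45, 43, 45, 44, 45, 44, 44, 43, 44, 43, 42, 40, 39, 41, 41, 41, 41, 41, 42, 41, 41, 42, 41, 39, 43, 40, 41, 42, 48, 98, 164, 190, 197, 198, 198, 196, 195, 195, 195, 195, 195, 196, 197, 194, 192, 192, 196, 198, 198, 196, 194, 196, 193, 168, 112, 57, 33, 32, 42, 52, 45, 44, 46, 47, 46, 47, 47, 45, 45, 45, 47, 44, 44, 44, 45, 46, 43, 77, 131, 151, 155, 158, 160]
[ 186.37359707 -596.57535474  231.31627093] [[ 9.54509223e-01  2.98181393e-01  2.20304272e-05]
 [ 2.98181394e-01 -9.54509222e-01 -3.08031232e-05]
 [ 1.18433277e-05  3.59709287e-05 -9.99999999e-01]] 85.45187643027435
```

View pics/crop2.png

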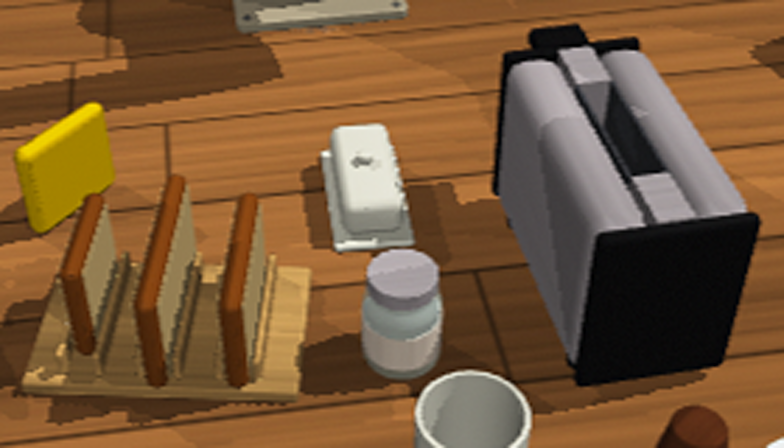

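Crop2 shows the short slice in the rack's outer (-y) groove, crop (85,260), and the empty slot between the pale bridges at (585,65) and (655,195). I'll move above the slice with the gripper partly open, because the neighbouring slice is close.

play_rows(plan="0.55 0.036 -0.017 0 0; 0.55 0.072 -0.034 0 0; 0.55 0.108 -0.051 0 0; 0.55 0.144 -0.068 0 0; 0.55 0.18 -0.085 0 0", force=25)

```text
t: 2.07
tcp_pos: [333.8, -460.5, 231.4]
tool_rot: [[0.955, 0.298, 0.0], [0.298, -0.955, -0.0], [0.0, 0.0, -1.0]]
contact_force: [0.6, -0.9, -0.2]
width: 46.9
finger_force: 0.0
```

play_rows(plan="0.55 0.036 -0.017 0 0; 0.55 0.072 -0.034 0 0; 0.55 0.108 -0.051 0 0; 0.55 0.144 -0.068 0 0; 0.55 0.18 -0.085 0 0")

```text
t: 2.48
tcp_pos: [480.5, -325.4, 231.6]
tool_rot: [[0.955, 0.298, 0.0], [0.298, -0.955, -0.0], [0.0, 0.001, -1.0]]
contact_force: [0.1, -1.0, 0.2]
width: 46.8
finger_force: 0.0
```

play_rows(plan="0.55 0.03 -0.014 0 6; 0.55 0.06 -0.028 0 12; 0.55 0.09 -0.042 0 18; 0.55 0.099 -0.046 0 24; 0.55 0.099 -0.046 0 28.65")

```text
t: 2.9
tcp_pos: [562.3, -251.2, 231.2]
tool_rot: [[0.98, -0.197, 0.001], [-0.197, -0.98, 0.0], [0.001, -0.001, -1.0]]
contact_force: [-0.8, 0.8, -0.2]
width: 46.9
finger_force: 0.0
```

```bash
cat > ov.py <<'E'
from h import *
def toaster(x,y,yaw,n,fn,crop,s):
    c=cap(n); im=c['image'][:,:,::-1]; im=cv2.resize(im[crop[1]:crop[3],crop[0]:crop[2]],None,fx=s,fy=s,interpolation=cv2.INTER_CUBIC)
    a=np.radians(yaw); R=np.array([[np.cos(a),-np.sin(a)],[np.sin(a),np.cos(a)]])
    def P(X,Y,Z): q=R@[X,Y]+[x,y]; return (proj(c,[*q,Z])-crop[:2]+.5)*s
    def box(x0,x1,y0,y1,z,col):
        cv2.polylines(im,[np.int32(np.round([P(x0,y0,z),P(x1,y0,z),P(x1,y1,z),P(x0,y1,z)]))],True,col,1)
    box(-64,64,-15,15,175,(0,255,0)); box(-130,130,-65,65,175,(255,255,0)); box(-174,-132,-25,25,165,(0,0,255))
    cv2.imwrite(fn,im)
E
python3 - <<'E'
from ov import *
c=cap('top'); print(atz(c,(166.5,228.5),175), atz(c,(159,228.5),175),atz(c,(174,228.5),175))
toaster(577,187,2,'top','pics/o1.png',(120,160,220,315),3.8)
toaster(577,187,2,'scene','pics/o2.png',(325,140,435,285),4)
a=cv2.imread('pics/o1.png');b=cv2.imread('pics/o2.png');h=max(a.shape[0],b.shape[0])
f=lambda i:cv2.copyMakeBorder(i,0,h-i.shape[0],0,0,0); cv2.imwrite('pics/o12.png',np.hstack([f(a),f(b)]))
s=arm.sense(); print(s['t'],s['tcp_pos'],s['tool_rot'].round(3).tolist() if hasattr(s['tool_rot'],'round') else s['tool_rot'],s['width'])
E
```

```text
[574.63736692 185.19852855 175.        ] [575.1314064 202.349326  175.       ] [574.14311356 168.04030639 175.        ]
3.05 [ 560.23146317 -253.24163453  231.2195936 ] [[0.981, -0.193, -0.0], [-0.193, -0.981, -0.0], [-0.0, 0.0, -1.0]] 47.52471071446318
```

View pics/o12.png

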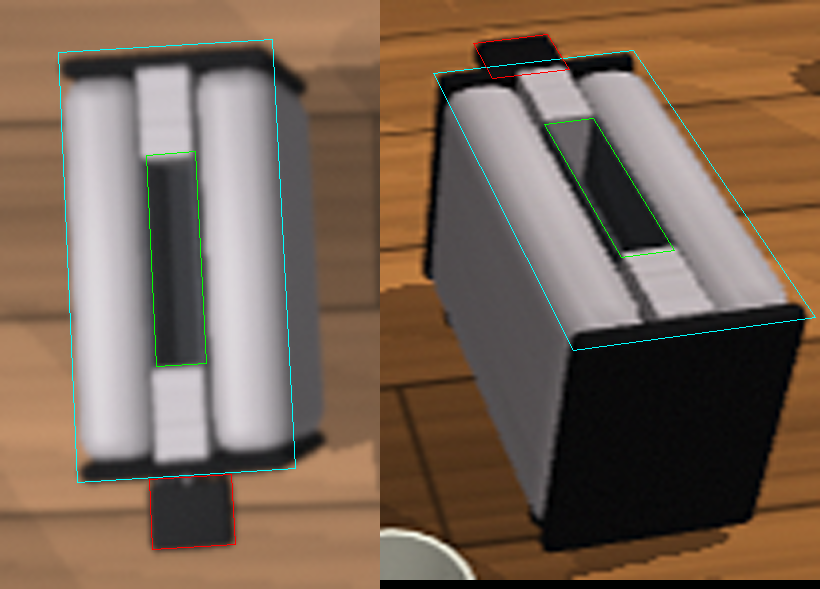

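The overlay with the toaster at (577,187), yaw 2°, matches the slot, bridges and lever tab in both views to about 1–2 mm. The slot may sit 1 mm further toward +y. Next I'll go down and grasp.

play_rows(plan="0.55 0 0 0.03 0; 0.55 0 0 0.06 0; 0.55 0 0 0.09 0; 0.55 0 0 0.105 0; 0.55 0 0 0.115 0")

```text
t: 3.47
tcp_pos: [557.8, -253.1, 113.5]
tool_rot: [[0.981, -0.195, -0.004], [-0.195, -0.981, 0.002], [-0.004, -0.002, -1.0]]
contact_force: [-0.9, 0.5, 0.5]
width: 46.7
finger_force: 0.0
```

play_rows(plan="0.55 0 0 0.012 0; 0.55 0 0 0.024 0; 0.55 0 0 0.036 0; 0.55 0 0 0.036 0; 0.4 0 0 0.036 0")

```text
t: 3.88
tcp_pos: [559.7, -253.4, 79.8]
tool_rot: [[0.981, -0.196, -0.001], [-0.196, -0.981, 0.001], [-0.001, -0.0, -1.0]]
contact_force: [-0.4, 0.1, -0.4]
width: 36.3
finger_force: 0.0
```

play_rows(plan="0.1 0 0 0 0; 0.1 0 0 0 0; 0.1 0 0 0 0; 0.1 0 0 0 0; 0.1 0 0 0 0", force=25)

```text
t: 4.3
tcp_pos: [560.5, -253.9, 80.9]
tool_rot: [[0.981, -0.196, 0.001], [-0.196, -0.981, -0.001], [0.001, 0.001, -1.0]]
contact_force: [-0.3, -1.3, -1.0]
width: 19.7
finger_force: 32.4
```

play_rows(plan="0.1 0 0 -0.01 0; 0.1 0 0 -0.025 0; 0.1 0 0 -0.05 0; 0.1 0 0 -0.075 0; 0.1 0 0 -0.1 0")

```text
t: 4.72
tcp_pos: [559.7, -253.0, 181.8]
tool_rot: [[0.981, -0.196, -0.0], [-0.196, -0.981, 0.001], [-0.001, -0.001, -1.0]]
contact_force: [0.5, -0.5, -0.9]
width: 19.5
finger_force: 32.4
```

play_rows(plan="0.1 0 0 -0.025 0; 0.1 0 0 -0.05 0; 0.1 0 0 -0.075 0; 0.1 0 0 -0.1 0; 0.1 0 0 -0.11 0")

```text
t: 5.13
tcp_pos: [561.5, -254.0, 295.5]
tool_rot: [[0.981, -0.196, 0.006], [-0.196, -0.981, -0.003], [0.006, 0.002, -1.0]]
contact_force: [0.5, -0.1, 0.5]
width: 19.2
finger_force: 32.4
```

```bash
python3 - <<'E'
from h import *
c=cap('top'); s=arm.sense(); save(c,'pics/l.png',(240,150,440,300),4)
print(s['t'],s['tcp_pos'],s['tool_rot'],s['width'],s['finger_force'])
E
```

```text
5.1833 [ 561.97646387 -254.39325282  296.05913006] [[ 0.98059598 -0.195901    0.00736961]
 [-0.19587746 -0.98062102 -0.00379894]
 [ 0.00797101  0.00228168 -0.99996563]] 19.501589738615998 32.391470074653625
```

View pics/l.png

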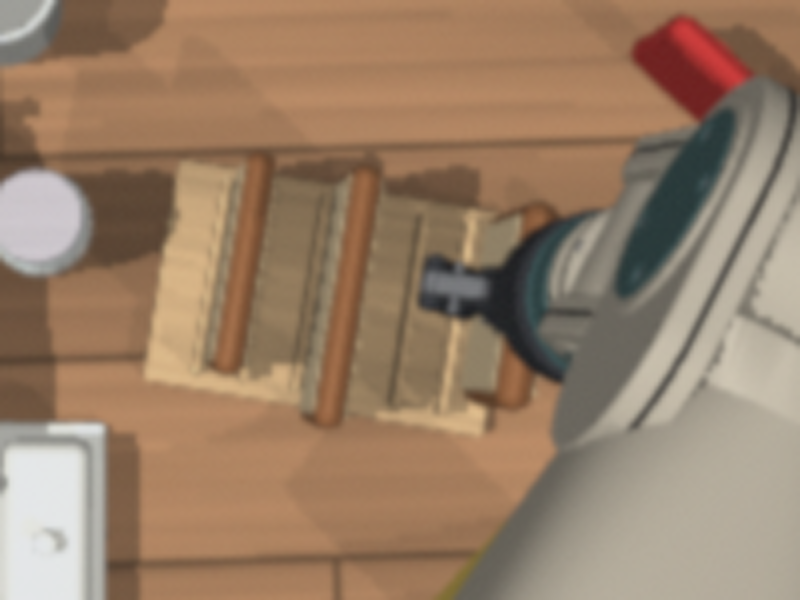

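The slice is held, with its ends at crop (540,205) and (512,405), centred on the gripper. The other two slices haven't moved. Next I'll carry it over to the toaster.

play_rows(plan="0.1 -0.004 -0.025 0 0; 0.1 -0.009 -0.055 0 0; 0.1 -0.014 -0.085 0 0; 0.1 -0.019 -0.115 0 0; 0.1 -0.023 -0.145 0 0")

```text
t: 5.6
tcp_pos: [564.8, -105.2, 288.8]
tool_rot: [[0.98, -0.197, -0.003], [-0.197, -0.981, 0.001], [-0.003, -0.001, -1.0]]
contact_force: [0.3, -0.1, -0.6]
width: 19.8
finger_force: 32.4
```

play_rows(plan="0.1 -0.005 -0.03 0 0; 0.1 -0.01 -0.06 0 0; 0.1 -0.014 -0.09 0 0; 0.1 -0.019 -0.12 0 0; 0.1 -0.023 -0.145 0 0")

```text
t: 6.02
tcp_pos: [564.7, -7.8, 289.5]
tool_rot: [[0.99, -0.141, 0.002], [-0.141, -0.99, 0.027], [-0.002, -0.027, -1.0]]
contact_force: [1.8, 0.1, -0.5]
width: 19.9
finger_force: 32.4
```

play_rows(plan="0.1 -0.005 -0.035 0 -3; 0.1 -0.01 -0.07 0 -6; 0.1 -0.017 -0.105 0 -9; 0.1 -0.021 -0.13 0 -12; 0.1 -0.023 -0.146 0 -13.2")

```text
t: 6.43
tcp_pos: [564.0, 132.3, 293.9]
tool_rot: [[0.995, 0.103, 0.002], [0.103, -0.994, 0.033], [0.005, -0.033, -0.999]]
contact_force: [0.1, 0.3, 0.0]
width: 19.3
finger_force: 32.4
```

play_rows(plan="0.1 0 0 0 0; 0.1 0 0 0 0; 0.1 0 0 0 0; 0.1 0 0 0 0; 0.1 0 0 0 0")

```text
t: 6.85
tcp_pos: [564.4, 129.2, 294.1]
tool_rot: [[0.995, 0.098, 0.002], [0.098, -0.995, 0.032], [0.005, -0.032, -0.999]]
contact_force: [-0.3, 1.0, -0.1]
width: 19.6
finger_force: 32.4
```

```bash
python3 - <<'E'
from ov import *
s=arm.sense(); print(s['t'],s['tcp_pos'],s['tool_rot'],s['width'],s['finger_force'])
toaster(577,187,2,'scene','pics/p2.png',(325,60,445,210),4)
E
```

```text
6.85 [564.35257382 129.19043403 294.08574924] [[ 0.99516198  0.09822932  0.00190661]
 [ 0.09811814 -0.99465803  0.03206619]
 [ 0.00504627 -0.03172398 -0.99948393]] 19.63245927361609 32.376689314842224
```

View pics/p2.png

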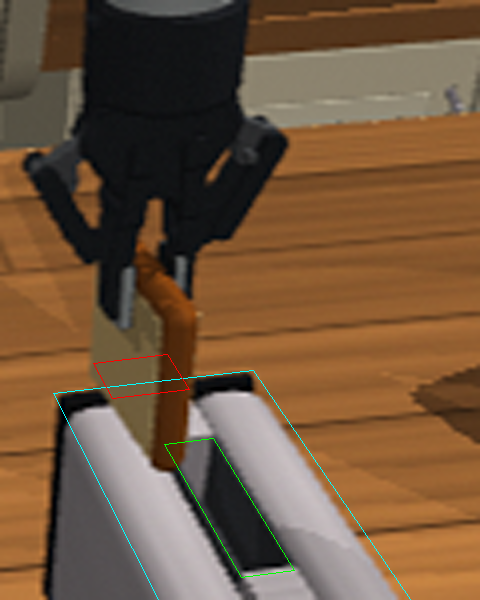

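The slice is held above the toaster, but the tool stopped short at y≈129 and is slightly tilted. I'll check for a joint limit.

```bash
python3 - <<'E'
from h import *
s=arm.sense(); print(np.round(s['joint_pos'],2),np.round(s['joint_velocities'],2), s['contact_force'],np.round(s['tau'],1))
E
```

```text
[  5.59   9.36  -2.1   78.25   1.82 179.94] [ 0.24 -0.01  0.12  0.11  0.09  0.02] [-0.17737765 -0.50598804  1.13052972] [  0.1 -39.4  30.5  -0.    0.1   0. ]
```

Joint 6 is at its +180° limit. The slice is symmetric, so I'll make a half turn the other way while it is high above the toaster.

play_rows(plan="0.1 0 0 0 -7; 0.1 0 0 0 -14; 0.1 0 0 0 -21; 0.1 0 0 0 -28; 0.1 0 0 0 -35")

```text
t: 7.32
tcp_pos: [564.3, 129.8, 294.2]
tool_rot: [[0.754, 0.657, 0.002], [0.656, -0.754, 0.032], [0.023, -0.023, -0.999]]
contact_force: [1.3, 0.1, -0.5]
width: 19.5
finger_force: 32.4
```

play_rows(plan="0.1 0 0 0 -7; 0.1 0 0 0 -14; 0.1 0 0 0 -21; 0.1 0 0 0 -28; 0.1 0 0 0 -35")

```text
t: 7.73
tcp_pos: [564.3, 129.8, 294.2]
tool_rot: [[0.241, 0.97, 0.002], [0.97, -0.241, 0.032], [0.032, -0.006, -0.999]]
contact_force: [-0.1, -0.5, -0.6]
width: 19.8
finger_force: 32.4
```

play_rows(plan="0.1 0 0 0 -7; 0.1 0 0 0 -14; 0.1 0 0 0 -21; 0.1 0 0 0 -28; 0.1 0 0 0 -35")

```text
t: 8.15
tcp_pos: [564.3, 129.8, 294.2]
tool_rot: [[-0.359, 0.933, 0.002], [0.933, 0.359, 0.032], [0.029, 0.014, -0.999]]
contact_force: [-0.4, 0.0, -0.9]
width: 19.3
finger_force: 32.4
```

play_rows(plan="0.1 0 0 0 -7; 0.1 0 0 0 -14; 0.1 0 0 0 -21; 0.1 0 0 0 -28; 0.1 0 0 0 -35")

```text
t: 8.57
tcp_pos: [564.3, 129.8, 294.2]
tool_rot: [[-0.829, 0.559, 0.002], [0.558, 0.829, 0.032], [0.016, 0.028, -0.999]]
contact_force: [-0.7, 0.3, -0.5]
width: 19.8
finger_force: 32.4
```

play_rows(plan="0.1 0 0 0 -7; 0.1 0 0 0 -14; 0.1 0 0 0 -21; 0.1 0 0 0 -28; 0.1 0 0 0 -35")

```text
t: 8.98
tcp_pos: [564.3, 129.8, 294.2]
tool_rot: [[-1.0, -0.018, 0.002], [-0.018, 0.999, 0.032], [-0.003, 0.032, -0.999]]
contact_force: [-0.1, -1.0, -0.1]
width: 19.2
finger_force: 32.4
```

```bash
python3 - <<'E'
from h import *
s=arm.sense(); print(np.round(s['joint_pos'],2),s['tcp_pos'],s['tool_rot'],s['width'])
R=np.array(s['tool_rot']);print(R.T@(np.array([577,188,285])-s['tcp_pos']), np.degrees(np.arctan2(R[1,0],R[0,0])))
E
```

```text
[ 5.63  9.35 -2.1  78.25  1.83  4.6 ] [564.31295545 129.7819281  294.20911056] [[-0.99983308 -0.01814469  0.00214083]
 [-0.01806624  0.99931619  0.03226075]
 [-0.00272473  0.03221669 -0.99947719]] 19.15822447338035
[-13.71161587  57.65137246  11.10961552] -178.96482079061073
```

play_rows(plan="0.1 -0.004 0.016 0 0; 0.1 -0.008 0.032 0.001 -0.5; 0.1 -0.012 0.046 0.002 -1; 0.1 -0.0137 0.0566 0.002 -1; 0.1 -0.0137 0.0566 0.002 -1")

```text
t: 9.4
tcp_pos: [577.5, 188.8, 293.9]
tool_rot: [[-0.999, -0.032, 0.002], [-0.032, 0.999, 0.033], [-0.003, 0.033, -0.999]]
contact_force: [-0.5, 0.2, -0.7]
width: 19.4
finger_force: 32.4
```

play_rows(plan="0.1 0 -0.0003 0.01 0; 0.1 0 -0.0006 0.02 0; 0.1 0 -0.001 0.03 0; 0.1 0 -0.0013 0.04 0; 0.1 0 -0.0013 0.04 0")

```text
t: 9.82
tcp_pos: [575.2, 186.4, 250.3]
tool_rot: [[-1.0, -0.03, -0.004], [-0.03, 0.999, 0.031], [0.003, 0.031, -1.0]]
contact_force: [-0.6, -0.4, -0.6]
width: 19.5
finger_force: 32.4
```

```bash
python3 - <<'E'
from ov import *
s=arm.sense(); print(s['t'],s['tcp_pos'],s['contact_force']); R=np.array(s['tool_rot']);print(R.T@(np.array([577,187,193])-s['tcp_pos']), np.degrees(np.arctan2(R[1,0],R[0,0])))
toaster(577,187,2,'scene','pics/p3.png',(325,70,445,220),4)
E
```

```text
9.8167 [575.20396975 186.4124625  250.30425332] [-0.62928264 -0.43277009 -0.61401656]
[-1.97476079 -1.25590297 57.28761997] -178.280633099071
```

View pics/p3.png

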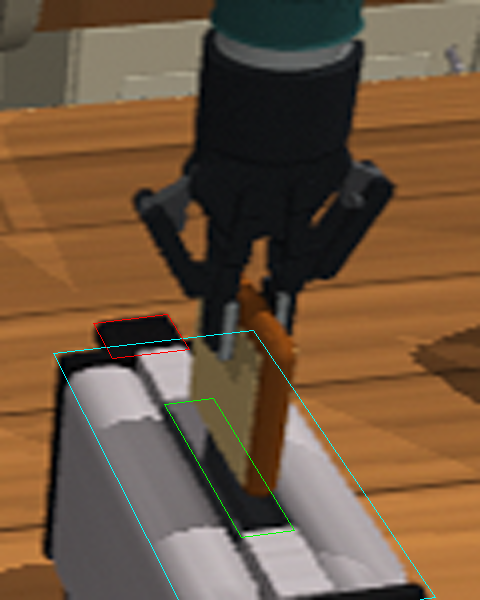

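The slice's bottom is about 9 mm above the mouth, and its near bottom corner at crop (260,490) looks slightly to the right in the slot. I'll overlay the predicted slice box to check the offset.

```bash
python3 - <<'E'
from h import *
s=arm.sense(); R=np.array(s['tool_rot']); p=np.array(s['tcp_pos']); print(p)
for n,crop,k in (('scene',(355,110,415,210),6),('top',(130,160,210,260),6)):
    c=cap(n); im=cv2.resize(c['image'][crop[1]:crop[3],crop[0]:crop[2],::-1],None,fx=k,fy=k,interpolation=cv2.INTER_CUBIC)
    J=lambda q:(proj(c,q)-crop[:2]+.5)*k
    for dz in (66,-34):
        q=[J(p+R@[x,y,dz]) for x,y in ((-52.5,-10),(52.5,-10),(52.5,10),(-52.5,10))]
        cv2.polylines(im,[np.int32(np.round(q))],True,(255,0,255),1)
    a=np.radians(2);Q=np.array([[np.cos(a),-np.sin(a)],[np.sin(a),np.cos(a)]])
    cv2.polylines(im,[np.int32(np.round([J([*(Q@v+[577,187]),175]) for v in ([-64,-15],[64,-15],[64,15],[-64,15])]))],True,(0,255,0),1)
    cv2.imwrite(f'pics/q_{n}.png',im)
a=cv2.imread('pics/q_scene.png');b=cv2.imread('pics/q_top.png');cv2.imwrite('pics/q.png',np.hstack([a[:600],b[:600]])[:,:800])
E
```

```text
[575.76811657 186.59845074 251.59242637]
```

View pics/q.png

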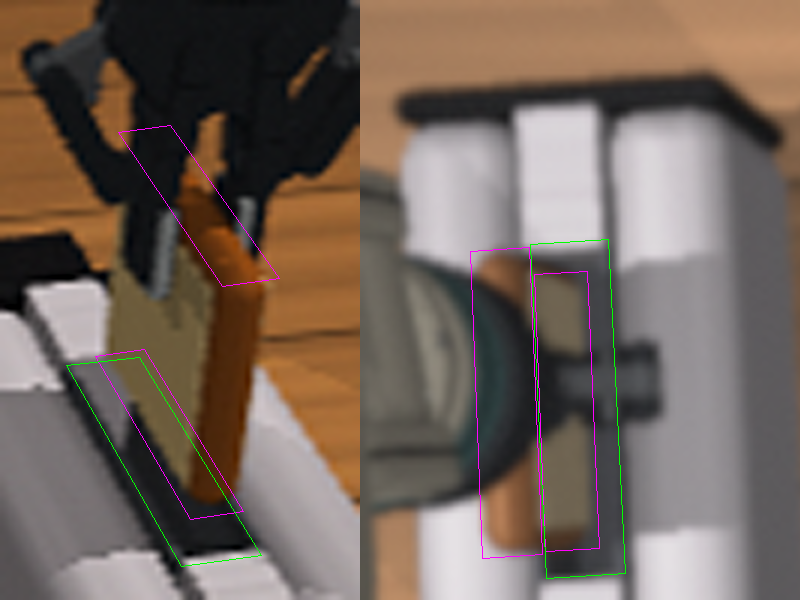

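The prediction agrees with the pictures. The slice bottom sits about 2–3 mm toward +y, partly because of the tilt, so I'll correct that and go down slowly.

play_rows(plan="0.1 -0.0012 -0.0013 0 0; 0.1 -0.0012 -0.0016 0.01 0; 0.1 -0.0012 -0.0019 0.02 0; 0.1 -0.0012 -0.0023 0.03 0; 0.1 -0.0012 -0.0023 0.03 0")

```text
t: 10.38
tcp_pos: [576.6, 185.6, 220.5]
tool_rot: [[-1.0, -0.031, -0.003], [-0.031, 0.999, 0.031], [0.002, 0.031, -1.0]]
contact_force: [0.0, -0.0, -0.7]
width: 19.8
finger_force: 32.4
```

play_rows(plan="0.1 0 -0.0002 0.006 0; 0.1 0 -0.0004 0.012 0; 0.1 0 -0.0006 0.018 0; 0.1 0 -0.0007 0.023 0; 0.1 0 -0.0007 0.023 0")

```text
t: 10.8
tcp_pos: [577.8, 185.9, 199.4]
tool_rot: [[-1.0, -0.031, -0.0], [-0.031, 0.999, 0.032], [-0.001, 0.032, -0.999]]
contact_force: [-0.5, -0.4, -0.2]
width: 19.7
finger_force: 32.4
```

```bash
python3 - <<'E'
from h import *
s=arm.sense(); print(s['t'],s['tcp_pos'],s['contact_force'],s['tool_rot'])
E
```

```text
10.8 [577.84803267 185.93089018 199.44372076] [-0.45784331 -0.40996681 -0.1956557 ] [[-9.99528430e-01 -3.07060706e-02 -2.32560944e-04]
 [-3.06978275e-02  9.99018179e-01  3.19424587e-02]
 [-7.48494783e-04  3.19345348e-02 -9.99489682e-01]]
```

play_rows(plan="0.1 0 0 0.002 0; 0.1 0 0 0.004 0; 0.1 0 0 0.006 0; 0.1 0 0 0.0065 0; 0.1 0 0 0.0065 0")

```text
t: 11.22
tcp_pos: [578.7, 186.3, 194.4]
tool_rot: [[-1.0, -0.031, 0.002], [-0.031, 0.999, 0.032], [-0.003, 0.032, -0.999]]
contact_force: [0.3, 1.0, -0.7]
width: 19.7
finger_force: 32.4
```

play_rows(plan="0.2 0 0 0 0; 0.35 0 0 0 0; 0.42 0 0 0 0; 0.42 0 0 0 0; 0.42 0 0 0 0")

```text
t: 11.63
tcp_pos: [578.8, 186.3, 194.6]
tool_rot: [[-1.0, -0.031, 0.002], [-0.031, 0.999, 0.032], [-0.003, 0.032, -0.999]]
contact_force: [0.2, 0.6, -0.2]
width: 35.7
finger_force: 0.0
```

play_rows(plan="0.42 0 0 0 0; 0.42 0 0 -0.015 0; 0.42 0 0 -0.03 0; 0.42 0 0 -0.06 0; 0.42 0 0 -0.09 0")

```text
t: 12.05
tcp_pos: [577.4, 183.1, 284.0]
tool_rot: [[-1.0, -0.031, -0.001], [-0.031, 0.999, 0.032], [0.0, 0.032, -0.999]]
contact_force: [0.3, 0.8, -0.1]
width: 36.0
finger_force: 0.0
```

```bash
python3 - <<'E'
from ov import *
s=arm.sense(); print(s['t'],s['tcp_pos'],s['contact_force'],s['width'],s['finger_force']); R=np.array(s['tool_rot'])
print(R.T@(np.array([577-157*np.cos(np.radians(2)),187-157*np.sin(np.radians(2)),250])-s['tcp_pos']))
toaster(577,187,2,'scene','pics/p4.png',(325,100,445,250),4)
E
```

```text
12.05 [577.42899221 183.13897673 284.03338798] [ 0.32169696  0.76641733 -0.11223123] 36.03016261551577 0.0
[157.30277943   2.13319193  34.14613893]
```

View pics/p4.png

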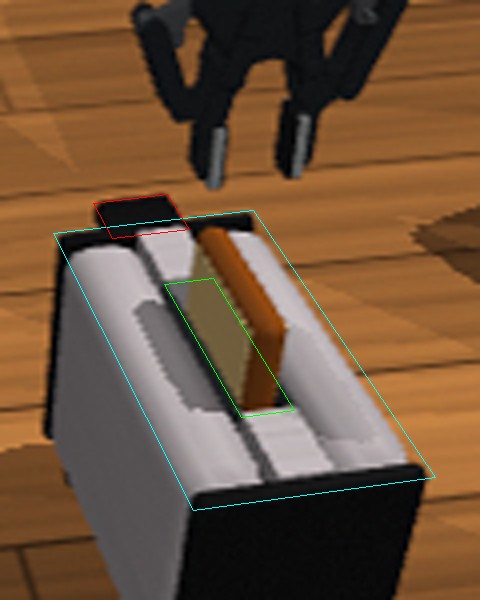

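The slice stands in the slot with its top edge from crop (205,232) to (275,330), well inside the slot outline, and the lever is still up at (140,215). Now I'll shut the gripper and go over the lever.

play_rows(plan="0.1 0.03 0 0 0; 0 0.065 0 0 0; 0 0.1 0 0 0; 0 0.135 0.001 0 0; 0 0.157 0.001 0 0")

```text
t: 12.52
tcp_pos: [418.3, 179.4, 283.8]
tool_rot: [[-1.0, -0.031, 0.0], [-0.031, 0.999, 0.032], [-0.001, 0.032, -0.999]]
contact_force: [-1.2, 0.1, -0.1]
width: -0.1
finger_force: 0.0
```

play_rows(plan="0 0 0 0.02 0; 0 0 -0.001 0.05 0; 0 0 -0.002 0.08 0; 0 0 -0.002 0.09 0; 0 0 -0.002 0.09 0")

```text
t: 12.93
tcp_pos: [419.2, 179.9, 191.1]
tool_rot: [[-1.0, -0.031, -0.004], [-0.031, 0.999, 0.031], [0.003, 0.031, -1.0]]
contact_force: [-0.2, -1.2, -0.5]
width: -0.0
finger_force: 0.0
```

```bash
python3 - <<'E'
from h import *
s=arm.sense(); print(s['t'],s['tcp_pos'],s['contact_force'],s['width'],s['tool_rot'])
E
```

```text
12.9333 [419.15591466 179.86141808 191.12364372] [-0.18516819 -1.22077389 -0.52054874] -0.045937560132948765 [[-0.99952194 -0.03063699 -0.00415638]
 [-0.03075097  0.99904957  0.03089228]
 [ 0.00320599  0.03100533 -0.99951408]]
```

play_rows(plan="0 0 0 0.012 0; 0 0 0 0.024 0; 0 0 0 0.032 0; 0 0 -0.001 0.04 0; 0 0 -0.001 0.04 0")

```text
t: 13.35
tcp_pos: [423.1, 181.5, 154.7]
tool_rot: [[-1.0, -0.031, 0.004], [-0.031, 0.999, 0.034], [-0.005, 0.034, -0.999]]
contact_force: [-1.1, 1.6, 5.6]
width: 0.0
finger_force: 2.2
```

play_rows(plan="0 0 0 0.006 0; 0 0 0 0.012 0; 0 0 0 0.018 0; 0 0 -0.001 0.024 0; 0 0 -0.001 0.026 0")

```text
t: 13.77
tcp_pos: [423.3, 181.5, 129.9]
tool_rot: [[-1.0, -0.031, 0.004], [-0.031, 0.999, 0.035], [-0.005, 0.034, -0.999]]
contact_force: [-2.6, 1.8, 8.5]
width: -0.1
finger_force: 4.2
```

play_rows(plan="0 0 0 0.001 0; 0 0 0 0.002 0; 0 0 0 0.003 0; 0 0 0 0.004 0; 0 0 0 0.004 0")

```text
t: 14.18
tcp_pos: [423.3, 181.5, 126.0]
tool_rot: [[-1.0, -0.031, 0.004], [-0.031, 0.999, 0.034], [-0.005, 0.034, -0.999]]
contact_force: [-1.6, 2.0, 6.8]
width: 0.2
finger_force: 3.9
```

play_rows(plan="0 0 0 0.001 0; 0 0 0 0.002 0; 0 0 0 0.003 0; 0 0 0 0.004 0; 0 0 0 0.004 0")

```text
t: 14.6
tcp_pos: [423.3, 181.5, 122.1]
tool_rot: [[-1.0, -0.031, 0.004], [-0.031, 0.999, 0.034], [-0.005, 0.034, -0.999]]
contact_force: [-1.8, 1.4, 7.6]
width: -0.2
finger_force: 4.1
```

play_rows(plan="0 0 0 0.0005 0; 0 0 0 0.001 0; 0 0 0 0.0015 0; 0 0 0 0.0015 0; 0 0 0 0.0015 0")

```text
t: 15.02
tcp_pos: [423.3, 181.5, 120.7]
tool_rot: [[-1.0, -0.031, 0.004], [-0.031, 0.999, 0.034], [-0.005, 0.034, -0.999]]
contact_force: [-2.6, 0.0, 8.5]
width: 0.0
finger_force: 4.2
```

Travel is about 44 mm, so I'll release it slowly.

play_rows(plan="0 0 0 -0.004 0; 0 0 0 -0.008 0; 0 0 0 -0.014 0; 0 0 0 -0.024 0; 0 0 0 -0.04 0")

```text
t: 15.43
tcp_pos: [420.8, 179.2, 158.2]
tool_rot: [[-1.0, -0.031, -0.001], [-0.031, 0.999, 0.031], [-0.0, 0.031, -1.0]]
contact_force: [0.2, 0.1, 0.0]
width: 0.2
finger_force: 0.0
```

play_rows(plan="0 0 0 -0.03 0; 0 0 0 -0.06 0; 0 0 0 -0.08 0; 0 0 0 -0.08 0; 0 0 0 -0.08 0")

```text
t: 15.85
tcp_pos: [423.1, 177.2, 240.4]
tool_rot: [[-1.0, -0.031, 0.006], [-0.03, 0.999, 0.033], [-0.007, 0.033, -0.999]]
contact_force: [-1.1, 0.7, -0.7]
width: -0.0
finger_force: 0.0
```

```bash
python3 - <<'E'
from ov import *
s=arm.sense(); print(s['t'],s['tcp_pos'],s['contact_force'])
toaster(577,187,2,'scene','pics/p5.png',(325,100,445,250),4)
E
```

```text
15.85 [423.07874037 177.16577856 240.42998958] [-1.13677786  0.73393095 -0.68450813]
```

View pics/p5.png

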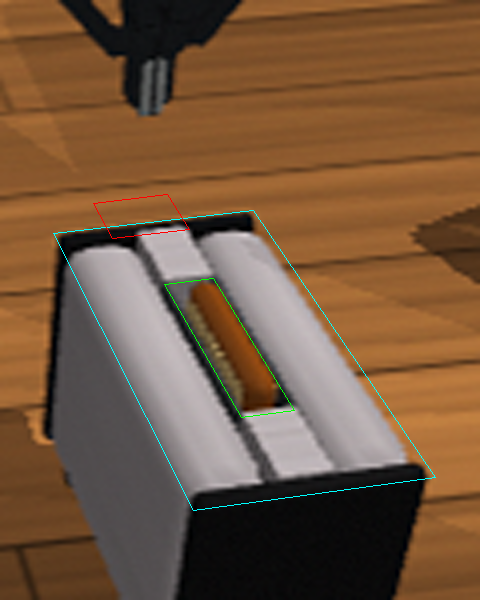

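The slice is lowered, with its top edge just above the mouth from crop (205,290) to (260,395). The lever has gone from its raised place at (140,215) and the arm is clear, so I'm handing in.

```bash
python3 -c "
from workcell import arm
print(arm.close_job())"
```

```text
the job is handed in; nothing more can be done
None
```

The short slice stands in the toaster's slot, lowered, with the lever held down by its catch and the arm clear; I handed the job in just after 15.85 s, but the hand-in returned no verdict.

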